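# Slide a chocolate medallion into the packing jig's pocket

### The job

Without lifting the chocolate medallion off the jig's steel plate, slide it across the plate until it lies against the steel rail, then slide it along the rail until it drops into the round pocket. Then press it down gently until it is fully home, its top flush with the plate, and let go. Chocolate bruises, so push and press gently throughout, and leave everything else where it is.

Things in the scene. Friction and masses are not known exactly. Their poses are not given: they have to be found in the camera images.
- medallion: loose smooth milk-chocolate disc, slippery (friction about 0.3), 50 in diameter, 10 thick, 20 to 45 g; starts flat on the steel plate, in its near right quarter. Origin: centre of its underside, z up. It bruises if forced against the jig (plate, rail or pocket) with more than 20 N, for instance by pushing on after it has reached the rail, dropped against the pocket's wall or been pressed to the bottom.
- jig: packing jig screwed to the table: black plastic body, bare steel plate on top, steel rail along the far side. Origin on the table, on the jig's underside; x points away from the robot to the rail, y along the rail to the left, z up. 380 wide (y = -190 to 190), x = -91 to 71. Black end caps, top at z = 33, cover y beyond -150 and 150. All coordinates named below are in this frame, in mm.
- plate_top (a point): point on the plate's flat top, right above the jig's origin: the top is at z = 30, from the rail at x = 55 to the near edge at x = -91 (the last 14 are black plastic level with the steel), y = -150 to 150. The plate is clamped and does not move.
- rail_mid (a point): middle of the rail's inner top edge, at (55, 0, 38): the straight steel rail stands 8 above the plate over the whole width. The medallion's centre is at x = 30 when it lies against the rail.
- pocket_zone (a point): NOT the pocket's own place but the middle of its range, at (29.5, 55, 30). The plate's one round pocket (54 wide, straight walls) has its centre at x = 29.5 and anywhere in y = 35 to 75. Its floor, a black pad, is 5 deep: the medallion drops 5, falling flat once the push eases. Pressed, the pad sinks 5 more against 4 N of friction to a hard stop and stays: the medallion is then flush.
- praline_square: dark square praline 28 x 28 x 18, loose on the near left part of the steel plate; origin at the centre of its underside. Leave it alone.
- praline_dome: white dome praline, 30 across, 22 high, loose on the near left part of the steel plate; origin at the centre of its underside. Leave it alone.
- spatula: spatula lying flat on the table left of the jig; leave it alone.
- jar: closed jar, 70 across, 90 high, standing to the right of the jig, towards its far side; leave it alone.
- bowl: white bowl, 120 across, 50 high, to the left of the jig, towards its far side; leave it alone.
- giftbox: closed cardboard box 90 x 90 x 35 right of the jig; leave it alone.
- cutter: steel ring cutter, 70 across, 30 high, behind the jig; leave it alone.
Not all that is in view belongs to the job. Leave any blue or yellow look-alike of the medallion alone.

How it is judged:
By the outcome, as a careful person would: the job done as asked, in the order asked, and still so for the second after the job is handed in, with the robot touching nothing.
It also fails if it takes over 64 s, if anything falls off the work surface, if the arm or the gripper's body presses on something with over 40 N, if the wrist force passes 120 N, or if a joint passes its speed limit or range.

### The arm

A 7-joint arm with a two-finger parallel gripper is mounted at the origin on the work surface. World frame = base frame: x ahead of the robot, y to its left, z up, the work surface at z = 0. Lengths are in mm, angles in rad, forces in N, time in s.
With the tool pointing down it reaches from about 400 to 875 mm from the base axis. Payload 19.3 kg.
Tool frame: the origin (TCP) lies at the very end of the fingers, on their centre line; the grasp point (between the pads) lies 19 mm behind it (grip_point_offset is the z of the grasp point in the tool frame, in mm); z points along the fingers, y is the line along which they close (so a half turn about z gives the same grasp; the last joint's range is limited). The gripper opens to 85 mm and grips with 20 to 120 N. Pads are 22 mm wide; open, the fingers measure 114 mm over their backs; the gripper's body (76 mm by 85 mm) begins 54 mm behind the grasp point. The pads swing forward as they close: fully open they stand 13 mm farther back than shut.
Start: joints at [1.036, 0.521, -0.036, 1.599, 0.021, 1.021, -0.113], TCP at [280.125, -558.699, 231.291] pointing down, gripper open.
Joint ranges: [-2.91, 2.91], [-0.3, 2.13], [-1.5, 1.42], [0.17, 2.43], [-1.26, 4.41], [0.16, 1.93], [-2.52, 2.52]. Speed limits (rad/s): [1.89, 1.89, 2.39, 2.39, 3.01, 3.01, 3.01].

### API

Orientations are given as a 3x3 rotation matrix whose columns are the frame's x, y, z axes.
In Python, from workcell import movep, movel, goto_joints, open_gripper, clamp, wait, inverse_kinematics, read_state, camera, PlanningError, finish_job, grip_point_offset gives the robot as it stands. Calls block until the motion is done:
- movep(position, orientation): joint-space move of the TCP to a pose.
- movel(position, frame=None, max_speed=150, guard=None): straight line of the TCP; frame=None keeps the orientation; max_speed is the mean speed in mm/s. With guard (N) it stops when the force on the tool has changed by that much, and returns True; else False.
- goto_joints(angles): joint-space move.
- open_gripper() and clamp(): open the fingers fully, or close them until they stop; the grip force is fixed at half the most.
- wait(seconds).
- inverse_kinematics(position, orientation): joint angles nearest the present ones, or None.
- read_state(): the state.
- camera(name): name is "scene" or "top"; returns a dict with "image" (420x560x3 uint8, blue, green, red), "range_z" (420x560 float32, mm along the optical axis (not along the pixel's ray), 0 where there is no reading), "fx", "fy", "cx", "cy" (pixels), "cam_to_world" (4x4, takes a point from camera to world coordinates). Camera axes: x right, y up, looking along -z (the intrinsics and any distortion apply to the point x, -y, -z); pixel columns grow to the right and rows downward; lengths in mm; the calibration is good to about 2 mm. A picture is of the moment at which its call begins.
A pose or a line that the arm cannot do raises PlanningError and nothing moves.
- finish_job(): hands the job in; it is judged then, once.
The state is a dict: "time": time; "qpos": joint angles; "qvel": joint speeds; "joint_efforts": joint torques, N m; "eef_pos": TCP position; "tool_rot": TCP orientation; "ft_force": force on the tool from outside, world axes, zero at the start; "torque": the same for the moment, N m; "finger_gap": finger opening in mm; "gripper_force": force on a finger pad.
Only numpy, scipy, OpenCV 4.12 (cv2) and the standard library are available. Lean on these libraries where they do the work, as an engineer would, in place of code of your own. Each camera call takes 0.05 s, during which the arm holds its last target. There are 200 camera calls.

## Working session

There is one attempt and no reset: what is moved stays moved. The work goes in short steps, each a Python script; the robot and the scene stay as the last script left them, time stands still between calls to the robot, and variables do not carry over. Pictures are saved under pics/ and viewed, at most 10 in all, crops included, and the job is handed in when it is done.

```bash
ls; mkdir -p pics; python3 - <<'E'
from workcell import *
import cv2,numpy as np
for n in("top","scene"):
    c=camera(n); np.savez(f"pics/{n}0.npz",**c); cv2.imwrite(f"pics/{n}0.png",c["image"])
    print(n,c["fx"],c["fy"],c["cx"],c["cy"],[k for k in c],np.round(c["cam_to_world"],3).tolist())
s=read_state();print(s["time"],s["tool_rot"],s["ft_force"],s["finger_gap"],grip_point_offset)
E
```

```text
pics
top 524.1870161200728 524.1870161200728 280.5847582692954 208.41680044642345 ['image', 'range_z', 'fx', 'fy', 'cx', 'cy', 'cam_to_world'] [[-0.028, 0.989, -0.143, 381.789], [-0.999, -0.03, -0.014, -11.156], [-0.018, 0.142, 0.99, 1311.196], [0.0, 0.0, 0.0, 1.0]]
scene 479.9884649449293 479.9884649449293 282.0064728573931 208.8920491426521 ['image', 'range_z', 'fx', 'fy', 'cx', 'cy', 'cam_to_world'] [[-0.66, -0.562, 0.499, 1281.816], [0.752, -0.499, 0.431, 598.292], [0.007, 0.66, 0.752, 1160.339], [0.0, 0.0, 0.0, 1.0]]
0.1 [[ 8.93899893e-01  4.48266327e-01 -5.31338423e-04]
 [ 4.48266632e-01 -8.93899486e-01  8.57614763e-04]
 [-9.05233239e-05 -1.00480303e-03 -9.99999491e-01]] [-0.2635971  -0.29375079 -0.0737295 ] 85.25011254911328 -18.700000000000003
```

View pics/top0.png

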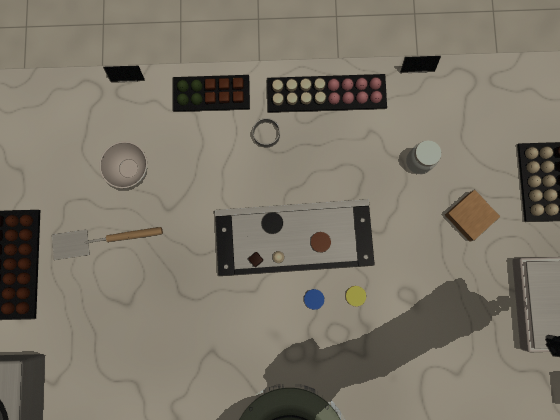

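View pics/scene0.png

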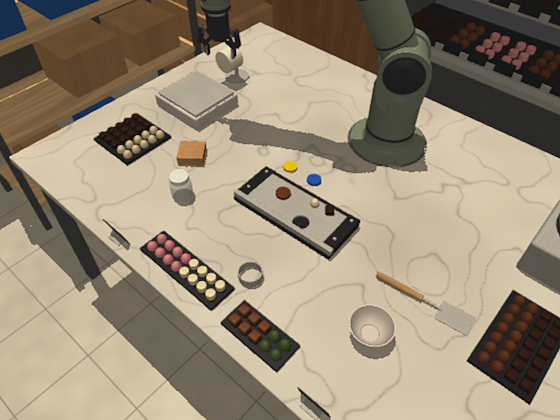

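Top view: the reddish-brown disc at (320,242) on the plate is the medallion. The candidates are blue (314,299) and yellow (356,296), both on the table, and the black circle (272,223), which is the pocket. Only the brown disc fits (milk chocolate, on the plate, near right quarter). The square praline is at (256,260) and the dome at (278,257). Next I'll confirm with an enlarged crop and take measurements.

```bash
cat > vis.py <<'E'
import cv2,numpy as np
def ray(c,px,z):
    px=np.atleast_2d(np.asarray(px,float)); M=c["cam_to_world"]
    d=np.c_[(px[:,0]-c["cx"])/c["fx"],-(px[:,1]-c["cy"])/c["fy"],-np.ones(len(px))]@M[:3,:3].T
    o=M[:3,3]; return o+d*((z-o[2])/d[:,2])[:,None]
def blob(mask,near,box):
    m=np.zeros_like(mask);x0,y0,x1,y1=box;m[y0:y1,x0:x1]=mask[y0:y1,x0:x1]
    cs=cv2.findContours(m,cv2.RETR_EXTERNAL,cv2.CHAIN_APPROX_NONE)[0]
    cs=[k for k in cs if cv2.contourArea(k)>20]
    return min(cs,key=lambda k:np.linalg.norm(k[:,0].mean(0)-near))
def circ(c,mask,near,box,z):
    k=blob(mask,near,box); p=ray(c,k[:,0],z)[:,:2]
    (x,y),r=cv2.minEnclosingCircle(p.astype(np.float32)); m=cv2.moments(k)
    return ray(c,[m["m10"]/m["m00"],m["m01"]/m["m00"]],z)[0,:2].round(1), round(2*np.sqrt(m["m00"]/np.pi)*(1270/c["fx"]),1)
E
python3 - <<'E'
from vis import *
T=dict(np.load("pics/top0.npz"));S=dict(np.load("pics/scene0.npz"))
for n,c,jb,med,poc in(("top",T,(205,190,385,285),(320,242),(272,223)),("scene",S,(225,160,370,265),(283,193),(300,221))):
    im=c["image"].astype(int);b,g,r=im[...,0],im[...,1],im[...,2]
    brown=((r-b>30)&(r<170)&(r>50)).astype(np.uint8); dark=(im.max(2)<50).astype(np.uint8)
    print(n,"med",circ(c,brown,med,jb,40),"pocket",circ(c,dark,poc,jb,30), "pocket px range",blob(dark,poc,jb)[:,0].min(0),blob(dark,poc,jb)[:,0].max(0))
    x0,y0,x1,y1=jb; crop=cv2.resize(c["image"][y0:y1,x0:x1],None,fx=4.2,fy=4.2,interpolation=cv2.INTER_CUBIC); cv2.imwrite(f"pics/{n}_crop.png",crop)
im=T["image"];gy=cv2.cvtColor(im,cv2.COLOR_BGR2GRAY).astype(float)
# cap inner edges (rows), near steel edge (columns): max gradient, subpixel
def edge(line,sign):
    d=np.gradient(line)*sign;i=int(d[1:-1].argmax())+1;a,b,c=d[i-1:i+2];return i+.5*(a-c)/(a-2*b+c+1e-9)
L=[(225+edge(gy[r,225:245],1),r) for r in range(222,262,3)]
R=[(345+edge(gy[r,345:368],-1),r) for r in range(216,256,3)]
N=[(x,255+edge(gy[255:275,x],-1)) for x in list(range(240,249,2))+list(range(290,350,3))]
for nm,P,z in(("L",L,30),("R",R,30),("N",N,30)):
    w=ray(T,P,z)[:,:2]; v=cv2.fitLine(w.astype(np.float32),cv2.DIST_HUBER,0,.01,.01).ravel()
    res=np.abs((w-v[2:])@np.array([-v[1],v[0]])); print(nm,v.round(3),"res",res.round(1).tolist())
E
```

```text
top med (array([480.9, -88.1]), np.float64(46.8)) pocket (array([531.6,  28.8]), np.float64(48.9)) pocket px range [262 212] [282 233]
scene med (array([481.4, -90.6]), np.float64(34.8)) pocket (array([531.8,  27.6]), np.float64(31.2)) pocket px range [293 217] [308 227]
L [9.99000e-01 4.30000e-02 4.82889e+02 1.25949e+02] res [0.3, 0.1, 0.0, 0.3, 0.2, 0.1, 0.2, 0.3, 0.1, 0.2, 0.2, 0.0, 0.2, 0.3]
R [ 9.99000e-01  4.10000e-02  4.91101e+02 -1.73520e+02] res [0.3, 0.6, 0.1, 0.6, 0.9, 0.3, 0.0, 0.1, 0.1, 0.2, 0.2, 0.9, 0.7, 0.0]
N [ 4.00000e-02 -9.99000e-01  4.28537e+02 -5.18290e+01] res [0.1, 0.2, 0.1, 0.2, 0.0, 0.3, 0.1, 0.0, 0.1, 0.2, 0.4, 0.1, 0.0, 0.0, 0.1, 0.2, 0.3, 0.1, 0.0, 0.0, 0.2, 0.2, 0.3, 0.1, 0.0]
```

View pics/top_crop.png

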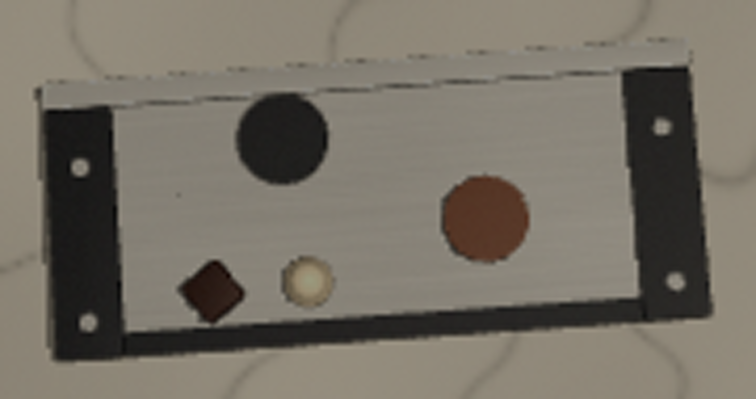

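The crop confirms the brown disc at crop (485,218), on the plate right of centre, with the pocket at (282,139) under the rail.

Jig fit:
- **Plate width:** 299.5 mm, against 300 given.
- **Pose:** yaw 0.0415 rad, origin near (504.3, -23.1).
- **Pocket:** jig (29.4, 50.7), and its x should be 29.5.
- **Medallion:** jig (-26, -64).

These are consistent, so I'll start the first push.

```bash
cat > rob.py <<'E'
from workcell import *
from vis import *
A=0.0415;O=np.array([504.3,-23.1]);RJ=np.array([[np.cos(A),-np.sin(A)],[np.sin(A),np.cos(A)]])
def P(x,y,z): return [*(O+RJ@[x,y]),z]
def J(w): return (RJ.T@(np.asarray(w)[:2]-O)).round(1)
def rot(deg):
    t=A+np.radians(deg);c,s=np.cos(t),np.sin(t);return np.array([[c,s,0],[s,-c,0],[0,0,-1.]])
def st(m=""):
    s=read_state();print(m,"t",round(s["time"],2),"J",J(s["eef_pos"]),"z",round(s["eef_pos"][2],1),"F",np.round(s["ft_force"],1),"gap",round(s["finger_gap"],1))
def look(name,v="top",box=(205,190,385,285)):
    c=camera(v);im=c["image"].astype(int);b,r=im[...,0],im[...,2];x0,y0,x1,y1=box
    cv2.imwrite(f"pics/{name}.png",cv2.resize(c["image"][y0:y1,x0:x1],None,fx=4.2,fy=4.2,interpolation=cv2.INTER_CUBIC))
    brown=((r-b>30)&(r<170)&(r>50)).astype(np.uint8);m=np.zeros_like(brown);m[y0:y1,x0:x1]=brown[y0:y1,x0:x1]
    for k in cv2.findContours(m,cv2.RETR_EXTERNAL,cv2.CHAIN_APPROX_NONE)[0]:
        if cv2.contourArea(k)>60:
            q=ray(c,k[:,0],40)[:,:2]@RJ-O@RJ; print(name,"brown min",q.min(0).round(1),"max",q.max(0).round(1))
E
python3 - <<'E'
from rob import *
clamp(); st("clamped")
movep(P(-76,-64,90),rot(0)); st("above")
print(movel(P(-76,-64,34),max_speed=80,guard=5)); st("down")
print(movel(P(-14,-64,34),max_speed=35,guard=4)); st("push"); look("push1")
E
```

```text
clamped t 0.87 J [-246.2 -525.8] z 231.3 F [-0.3 -0.6 -0.1] gap -0.2
above t 2.73 J [-75.8 -64.7] z 90.1 F [ 0.6 -1.2  0.2] gap 0.3
False
down t 3.58 J [-75.8 -64.1] z 34.3 F [ 0.9 -0.8  0.1] gap -0.1
False
push t 5.5 J [-14.1 -64. ] z 34.0 F [-0.4  0.6  1. ] gap 0.4
```

View pics/push1.png

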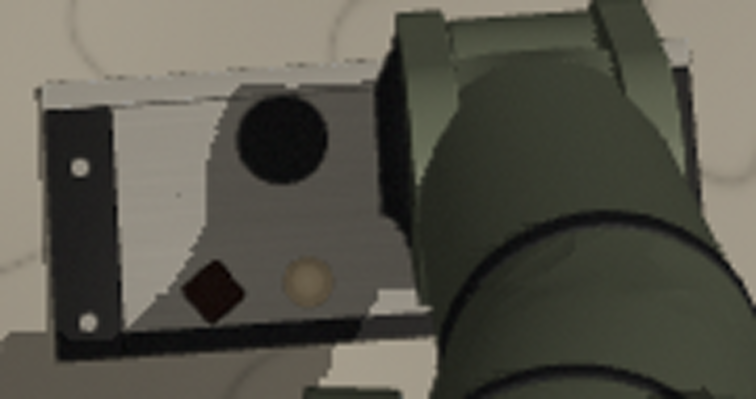

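In the top view the arm hides the medallion. The pralines haven't moved. I'll continue with the slow guarded approach to the rail and check it with the scene camera.

```bash
python3 - <<'E'
from rob import *
print(movel(P(0,-64,34),max_speed=8,guard=3)); st("rail"); look("rail","scene",(225,150,370,265))
E
```

```text
True
rail t 6.69 J [ -5.1 -63.9] z 33.6 F [ 0.1 -0.3  0.2] gap 0.0
rail brown min [  8.5 -90.6] max [ 54.5 -41.7]
```

View pics/rail.png

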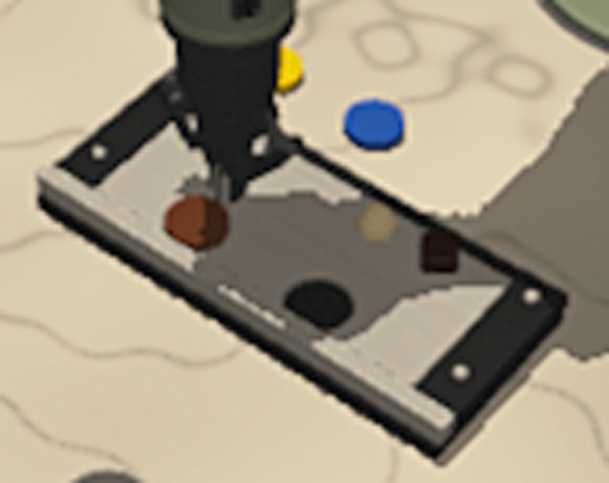

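The medallion at crop (197,222) lies against the rail with its centre near jig (30,-66). Contact force was about 3 N, at the predicted TCP position. I'll ease off and go round to its right side. From there I'll push along the rail with a slight rail-ward bias.

```bash
python3 - <<'E'
from rob import *
movel(P(-15,-64,34),max_speed=60); movel(P(-15,-64,62),max_speed=100)
movel(P(21.8,-116,62),rot(-12),max_speed=120)
print(movel(P(21.8,-116,34),max_speed=70,guard=5)); st("down")
print(movel(P(21.8,-14,34),max_speed=35,guard=4)); st("along"); look("along","scene",(225,150,370,265))
E
```

```text
False
down t 8.72 J [  21.6 -115.9] z 33.7 F [ 0.3  0.2 -0. ] gap 0.1
False
along t 11.79 J [ 21.8 -14.1] z 34.0 F [-0.5  0.3 -0.4] gap -0.1
along brown min [ 8.3 -7.2] max [54.5 39.1]
```

View pics/along.png

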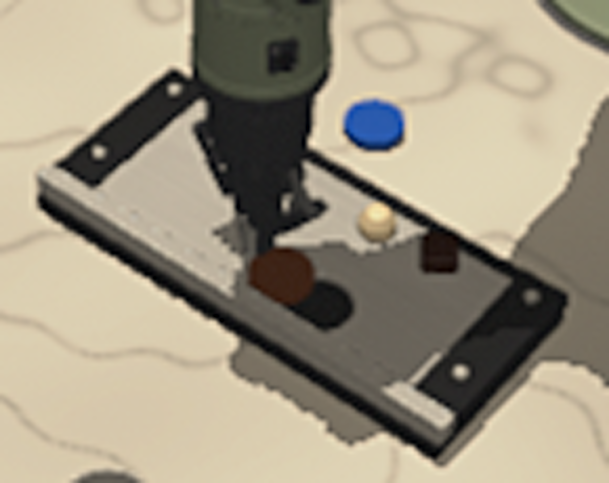

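The disc is at crop (283,275), still on the rail, and starting to cover the pocket at (320,303). Its centre is about 30 mm ahead of the TCP. Next is the slow guarded push until it drops.

```bash
python3 - <<'E'
from rob import *
print(movel(P(21.8,28,34),max_speed=11,guard=3)); st("drop?"); 
movel(P(19,5,34),max_speed=50); movel(P(19,5,70),max_speed=100); st("eased"); look("drop","scene",(225,150,370,265))
E
```

```text
True
drop? t 14.74 J [21.4 22.5] z 33.8 F [-0.3 -2.   0.8] gap -0.2
eased t 15.76 J [19.1  5.2] z 70.0 F [ 0.1  0.2 -0.2] gap 0.1
drop brown min [11.4 31.7] max [54.6 76.8]
```

View pics/drop.png

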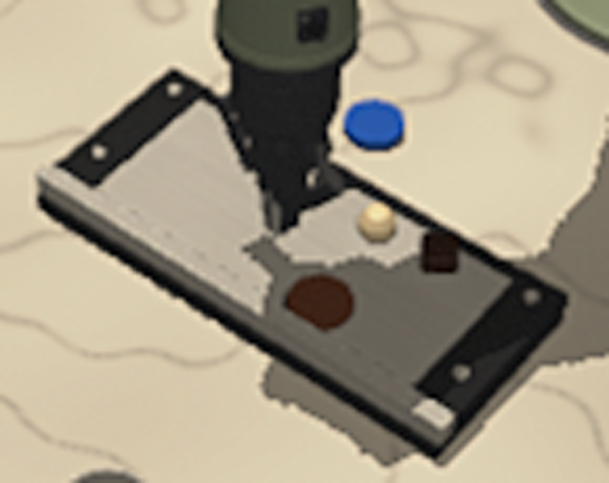

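The disc now sits in the pocket at crop (320,302) with the whole pocket covered. The guarded stop came at the far wall, as predicted. I'll press at the centre; contact should come near z=35 and the stop near z=30.

```bash
python3 - <<'E'
from rob import *
movel(P(29.5,51.5,60),rot(0),max_speed=100); movel(P(29.5,51.5,43),max_speed=60); wait(.2); st("above")
print(movel(P(29.5,51.5,33),max_speed=6,guard=2.5)); st("touch")
E
```

```text
above t 17.07 J [29.6 51.5] z 43.2 F [ 0.1 -0.6  0.4] gap -0.0
True
touch t 18.31 J [29.5 51.5] z 34.7 F [0.5 0.3 4. ] gap 0.1
```

```bash
python3 - <<'E'
from rob import *
print(movel(P(29.5,51.5,29),max_speed=4,guard=5)); st("pressed")
E
```

```text
True
pressed t 19.35 J [29.4 51.5] z 30.0 F [-0.2  0.2  8.8] gap -0.1
```

```bash
python3 - <<'E'
from rob import *
movel(P(29.5,51.5,120),max_speed=90); st("up")
movep([300,-500,230],rot(20)); wait(.5); st("away"); look("end"); c=camera("top")
# heights from range: medallion vs plate
M=c["cam_to_world"]
def h(u,v):
    z=np.median(c["range_z"][v-3:v+4,u-3:u+4]);d=np.array([(u-c["cx"])/c["fx"],-(v-c["cy"])/c["fy"],-1])*z
    return (M[:3,:3]@d+M[:3,3])[2].round(1)
print("disc z",h(272,223),h(266,223),h(278,223),"plate z",h(295,222),h(250,226))
E
```

```text
up t 20.5 J [29.2 51.5] z 119.5 F [-0.9  0.6  0.2] gap -0.1
away t 23.11 J [-223.9 -468. ] z 230.0 F [ 0.3 -0.2  0.8] gap 0.0
end brown min [-68.4  28.8] max [-43.8  51.2]
end brown min [ 5.  30.2] max [52.3 75. ]
disc z 30.0 29.0 29.2 plate z 29.1 30.1
```

View pics/end.png

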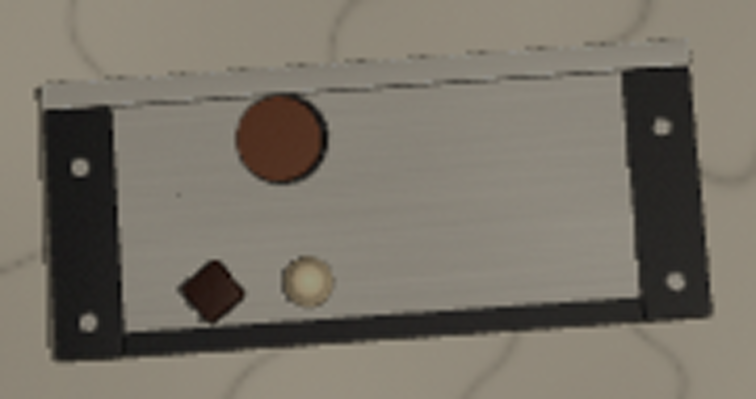

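The medallion fills the pocket at crop (281,139) and is flush with the plate, at z of 29–30 for both. The pralines are unmoved and the arm is clear, so I'll hand in.

```bash
python3 -c "
from workcell import *
print(finish_job())"
```

```text
the job is handed in; nothing more can be done
None
```

The job is handed in: the medallion was slid to the rail and along it into the pocket, then pressed flush with the plate (measured forces stayed under 10 N), and in the last picture the pralines had not moved and the arm was clear.

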